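# Hang the rinsed cup upside down on the drying peg

## Robot

A 7-joint arm with a two-finger parallel gripper is mounted at the origin on the work surface. World frame = base frame: x ahead of the robot, y to its left, z up, the work surface at z = 0. Lengths are in m, angles in rad, forces in N, time in s.
With the tool pointing down it reaches from about 0.4 to 0.875 m from the base axis. Payload 6.5 kg.
Tool frame: the origin (TCP) lies midway between the tips of the shut fingers; the grasp point (between the pads) lies 19 mm behind it; z points along the fingers, y is the line along which they close (so a half turn about z gives the same grasp; the last joint's range is limited). The gripper opens to 88 mm and grips with 3 to 60 N. Pads are 18 mm wide; open, the fingers measure 123 mm over their backs; the gripper's body (75 mm by 187 mm) begins 45 mm behind the grasp point.
Start: joints at [-1.226, 0.536, -0.004, 1.538, 0.003, 1.067, -0.071], TCP at [0.26, 0.596, 0.239] pointing down, gripper open.
Joint ranges: [-2.7, 2.7], [-0.37, 2.16], [-1.27, 1.26], [0.24, 2.4], [-1.31, 4.45], [0.19, 1.91], [-2.76, 2.76]. Speed limits (rad/s): [2.39, 2.39, 3.14, 3.14, 3.14, 3.14, 3.14].

## Interface

Orientations are given as a 3x3 rotation matrix whose columns are the frame's x, y, z axes.
In Python, from rig import status, imaging, sign_off gives the robot as it stands.
- The arm moves only by the shell command python3 -m handwheel 'ROWS' [OPENING]. ROWS is JSON, a list of rows, each a list of 2 entries, a list of its own where there are three numbers: the shift along the tool's x, y, z in mm, then the turn about the tool's z in degrees. A call has 1 to 12 rows; each row is the pose to reach, as a shift and turn from the pose commanded when the call began, along the tool's axes at that moment; what a row does not reach only later rows make up. A row lasts 1/8 s, in which the tool goes at most 62.5 mm and 10.7 degrees, less where a joint would pass 70% of its speed; a pose out of reach is approached as far as the arm can. A call with a gripper value outside its range is refused whole. OPENING is the gripper's target within -1 to 1 (shut at 1, half-way at 0, fully open at -1), set as the call begins (- or left out, the last holds). The fingers move at their own pace and stop on an object; the grip force is fixed at half the most. Time passes only in rows, so rows that repeat a pose let the fingers close. It gives the time, the measured TCP pose, the force, the opening and the grip force at its end, in the units of the state.
- status.sense(): the state, without advancing time (a new reading comes with each control period).
- imaging.read_camera(name): name is "scene" or "top" or "wrist"; returns (picture, depth): 480x640x3 uint8, red, green, blue; 480x640 float32, m along the optical axis (not along the pixel's ray), 0 where there is no reading.
- imaging.camera_info(name): a dict with "intrinsics" (3x3 intrinsics, pixels), "R" (3x3) and "t" (3): a world point X has camera coordinates R X + t; the wrist camera has in their place "hand_eye" (4x4, takes a point from camera to tool coordinates, whose origin is the TCP and whose axes are the flange's). Camera axes: x right, y down, z forward; pixel columns grow to the right and rows downward; lengths in m; the calibration is good to about 2 mm. A picture is of the moment at which its call begins: read the wrist's pose just before it. camera_info takes no time and is no camera call.
- sign_off(): hands the job in; it is judged then, once.
The state is a dict: "clock": time; "q": joint angles; "dq": joint speeds; "joint_efforts": joint torques, N m; "ee_pos": TCP position; "tcp_rot": TCP orientation; "force": force on the tool from outside, world axes, zero at the start; "torque": the same for the moment, N m; "finger_gap": finger opening in m; "gripper_force": force on a finger pad.
Only numpy, scipy, OpenCV 4.12 (cv2) and the standard library are available. Lean on these libraries where they do the work, as an engineer would, in place of code of your own. Each camera call takes 0.05 s, during which the arm holds its last target. There are 200 camera calls.

## Task

Lift the tall straight steel cup up and off the arm of its stand, turn it upside down and lower it gently over the tall peg of the drip tray, keeping hold of it until its rim rests flat on the tray floor; then let go. The tall peg is bolted in a slot and may stand a little off the slot's middle, so feel or look for it and do not force the cup down on it. Leave the short tumbler that is already drying on the tray, and everything else on the table, where it is.

Things in the scene. Friction and masses are not known exactly. Their poses are not given: they have to be found in the camera images.
- cup: Tall straight plain steel cup: round tube 120 long, 50 outside, 42 inside diameter, one end closed by a 4 thick bottom; about 0.2 kg. Origin: centre of the outside of the bottom; z along the axis, bottom to mouth. It hangs with the stand's arm inside it, axis parallel to the arm: closed end higher and towards the robot, free all round; mouth pointing 30 degrees below level, at the column.
- cup_mouth (a point): Centre of the cup's mouth, in the plane of its rim, 120 from the bottom. Axes as the cup's.
- stand: Fixed steel stand: base plate 110 x 120 x 12, upright column of diameter 16 and 230 tall. Origin on the table under the column; x points away from the arm, z up. One straight round arm of diameter 12 leaves the column at height 160 along -x and rises at 30 degrees; it is 111 long, counted from the column's axis.
- prong_tip (a point): The free end of the stand's arm.
- tray: Fixed steel drip tray with flat floor 6 above the table and edge walls 14 high. Origin on the table under the middle of the tall peg's slot; the tray reaches from -75 to +75 in x, -70 to +160 in y, z up. The tall grey peg stands near the origin (see slot); a short stub peg with the tumbler over it stands at x 0, y +110.
- slot (a point): Middle of the tall peg's slot, on the tray floor. The upright peg (diameter 36, 72 tall above the floor, top edge bevelled 4 high, 2.5 wide) is bolted fast and does not give; its axis stands up to 8 in the tray's x and up to 8 in its y away from this point, differently each time. That offset is not measured.
- tumbler: Short steel tumbler, diameter 68, 75 tall, upside down on the tray's stub peg. Origin at the centre of its closed bottom (which is on top), z pointing down to its mouth. Leave it.
- cup_stack: Upside-down stack of brown paper cups, diameter 76, 98 tall, origin under its centre. Leave it.
- utensil_pot: Black pot with kitchen sticks, diameter 80, 105 tall, the sticks up to 200 high; origin under its centre. Leave it.
- water_bottle: Clear bottle, diameter 72, 210 tall, origin under its centre. Leave it.
- jar: Glass jar with a steel cap, diameter 66, 85 tall, origin under its centre. Leave it.
- tongs: Steel tongs lying flat, 220 long, 60 wide, 12 high; origin at the middle of the length, x along them. Leave them.

How it is judged:
On the way, in this order (a step that is already met when the one before it is completed fails the run):
1. the cup has been lifted off and clear of the stand's arm (distance between cup_mouth and prong_tip above 0.02 m and z of cup_mouth in the frame of stand above 0.1 m and contact force between cup and stand below 0.01 N and (x of cup_mouth in the frame of stand below -0.11 m or distance between cup and prong_tip above 0.16 m)), for 0.05 s.
2. the cup, upside down and still held, rests with its rim on the tray floor over the tall peg (z of cup_mouth in the frame of tray between 0.002 and 0.01 m and horizontal distance between cup_mouth and slot below 0.018 m and angle between cup's own z axis and vertical above 3.08159 rad and contact force between cup and the fingers above 0.5 N), for 0.1 s.
At the end, for the whole second after the job is handed in: The cup stands upside down (axis within 0.06 rad of vertical) over the tall peg, its mouth within 18 mm of the slot's middle and its rim flat on the tray floor (mouth plane within 4 mm of it), released and at rest; the tumbler and all other things are within 20 mm of where they were (z of cup_mouth in the frame of tray between 0.002 and 0.01 m and horizontal distance between cup_mouth and slot below 0.018 m and angle between cup's own z axis and vertical above 3.08159 rad and linear speed of cup below 0.02 m/s and angular speed of cup below 0.2 rad/s and contact force between cup and the fingers below 0.01 N and contact force between cup and tray above 0.3 N and distance of each of tumbler, cup_stack, utensil_pot, water_bottle, jar, tongs from where it was at the start of the episode below 0.02 m); the robot touches nothing.
It fails at once if the cup is pressed on the peg or tray with more than 40 N (contact force between cup and tray above 40 N).
It fails at once if another loose thing on the table or tray is moved by more than 40 mm (distance of any of tumbler, cup_stack, utensil_pot, water_bottle, jar, tongs from where it was at the start of the episode above 0.04 m).
It also fails if it takes over 58 s, if anything falls off the work surface, if the arm or the gripper's body presses on something with over 40 N, if the wrist force passes 120 N, or if a joint passes its speed limit or range.

## Working session

There is one attempt and no reset: what is moved stays moved. The work goes in short steps, Python scripts to look and compute and a shell command to move; the robot and the scene stay as the last step left them, time stands still between calls to the robot, and variables do not carry over. Pictures are saved under pics/ and viewed, at most 10 in all, crops included, and the job is handed in when it is done.

```bash
ls; mkdir -p pics; python3 -m handwheel --help | head -40; python3 - <<'E'
from rig import status, imaging
import cv2,numpy as np
s=status.sense()
for k,v in s.items(): print(k,np.round(v,3).tolist())
for n in("scene","top","wrist"):
    p,d=imaging.read_camera(n); c=imaging.camera_info(n)
    print(n,{k:np.round(v,4).tolist() for k,v in c.items()})
    cv2.imwrite(f"pics/{n}0.png",p[:,:,::-1]); np.savez(f"{n}0.npz",p=p,d=d)
E
```

```text
pics
clock 0.0
q [-1.226, 0.537, -0.004, 1.539, 0.003, 1.067, -0.071]
dq [-0.003, -0.001, -0.0, -0.0, -0.002, -0.0, 0.001]
joint_efforts [-0.0, -57.098, 0.991, -25.161, -0.056, 0.018, 0.0]
ee_pos [0.259, 0.595, 0.238]
tcp_rot [[-0.917, 0.399, -0.001], [0.399, 0.917, -0.002], [-0.0, -0.002, -1.0]]
force [-0.003, 0.239, 0.427]
torque [-0.026, 0.007, 0.041]
gripper_force 0.0
finger_gap 0.088
scene {'intrinsics': [[595.73, 0.0, 310.7723], [0.0, 595.73, 234.9038], [0.0, 0.0, 1.0]], 'R': [[0.7547, 0.6561, -0.0056], [0.5478, -0.6348, -0.545], [-0.3611, 0.4082, -0.8384]], 't': [-0.4613, -0.21, 1.8826]}
top {'intrinsics': [[579.2895, 0.0, 322.987], [0.0, 579.2895, 236.8742], [0.0, 0.0, 1.0]], 'R': [[0.0041, -1.0, 0.0049], [-0.9947, -0.0046, -0.1025], [0.1025, -0.0044, -0.9947]], 't': [0.0172, 0.6126, 1.7235]}
wrist {'intrinsics': [[346.4807, 0.0, 315.6043], [0.0, 346.4807, 242.8282], [0.0, 0.0, 1.0]], 'hand_eye': [[0.0008, -0.956, -0.2935, 0.0749], [1.0, 0.0008, -0.0001, -0.0001], [0.0003, -0.2935, 0.956, -0.1459], [0.0, 0.0, 0.0, 1.0]]}invalid input: not JSON, or not a number
```

View pics/scene0.png

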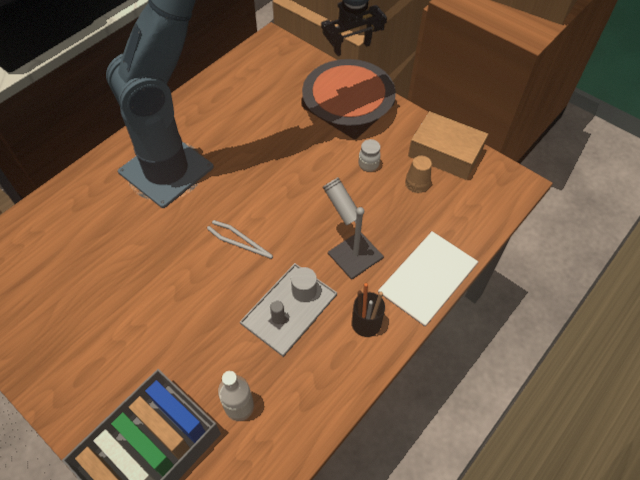

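View pics/top0.png

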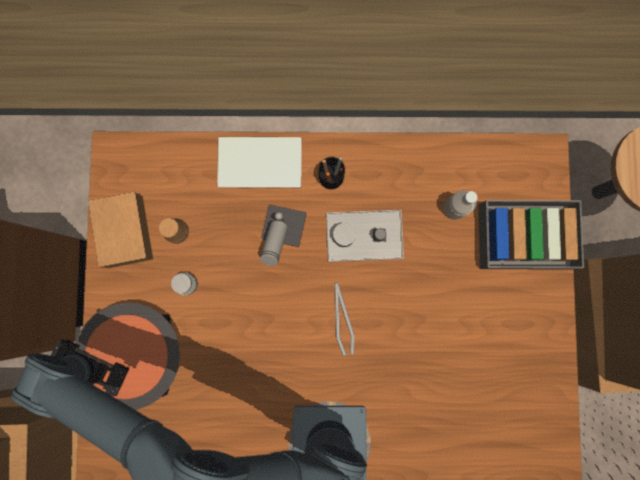

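```bash
cat > geo.py <<'E'
import numpy as np
from rig import imaging
def world(name,d,pose=None):
    c=imaging.camera_info(name);K=np.array(c["intrinsics"])
    v,u=np.mgrid[:480,:640]
    P=np.stack([(u-K[0,2])/K[0,0]*d,(v-K[1,2])/K[1,1]*d,d],-1)
    if name!="wrist":
        W=(P-np.array(c["t"]))@np.array(c["R"])
    else:
        H=np.array(c["hand_eye"]);W=(P@H[:3,:3].T+H[:3,3])@np.array(pose["tcp_rot"]).T+np.array(pose["ee_pos"])
    W[d==0]=np.nan
    return W
E
python3 - <<'E'
import numpy as np
from geo import *
W={n:world(n,np.load(n+"0.npz")["d"]) for n in("scene","top")}
for n,px in dict(top=[(280,217),(270,258),(380,234),(343,233),(330,150),(328,212),(402,210),(403,258),(328,260),(266,240),(303,240)],scene=[(358,212),(278,303),(305,275),(334,187),(285,350)]).items():
    for u,v in px: print(n,(u,v),np.round(W[n][v,u],3))
for n in W:
    w=W[n].reshape(-1,3); near=np.hypot(w[:,0]-W["top"][217,280][0],w[:,1]-W["top"][217,280][1])<.2
    q=w[near&(w[:,2]>.215)&(w[:,2]<.24)]
    print(n,"n",len(q));
    for lo in np.arange(.13,.27,.01):
        s=w[near&(w[:,2]>lo)&(w[:,2]<lo+.01)]
        if len(s): print(round(lo,2),len(s),np.round(np.c_[s.min(0),np.median(s,0),s.max(0)][:2].ravel(),3))
E
```

```text
top (280, 217) [0.646 0.137 0.223]
top (270, 258) [0.535 0.163 0.222]
top (380, 234) [ 0.617 -0.148  0.08 ]
top (343, 233) [ 0.619 -0.039  0.079]
top (330, 150) [ 0.89  -0.001 -0.004]
top (328, 212) [0.692 0.005 0.008]
top (402, 210) [ 0.701 -0.226 -0.005]
top (403, 258) [ 0.552 -0.226  0.001]
top (328, 260) [0.544 0.004 0.012]
top (266, 240) [0.585 0.176 0.208]
top (303, 240) [0.605 0.081 0.006]
scene (358, 212) [0.658 0.13  0.23 ]
scene (278, 303) [ 0.621 -0.139  0.079]
scene (305, 275) [ 0.619 -0.032  0.079]
scene (334, 187) [0.556 0.159 0.219]
scene (285, 350) [ 0.702 -0.205  0.017]
scene n 258
0.13 20 [0.651 0.662 0.789 0.001 0.134 0.143]
0.14 22 [0.649 0.661 0.789 0.004 0.136 0.143]
0.15 35 [0.601 0.658 0.787 0.003 0.128 0.142]
0.16 57 [0.589 0.644 0.787 0.002 0.128 0.145]
0.17 94 [0.564 0.627 0.784 0.009 0.132 0.148]
0.18 154 [0.553 0.62  0.661 0.128 0.139 0.177]
0.19 147 [0.54  0.605 0.663 0.131 0.144 0.177]
0.2 170 [0.53  0.587 0.662 0.133 0.146 0.189]
0.21 143 [0.526 0.57  0.663 0.133 0.149 0.191]
0.22 148 [0.533 0.56  0.665 0.132 0.154 0.185]
0.23 40 [0.539 0.551 0.66  0.13  0.16  0.18 ]
0.24 1 [0.554 0.554 0.554 0.164 0.164 0.164]
top n 304
0.13 2 [0.777 0.778 0.778 0.007 0.01  0.012]
0.14 2 [0.646 0.711 0.776 0.01  0.073 0.137]
0.15 4 [0.621 0.712 0.777 0.007 0.069 0.136]
0.16 26 [0.6   0.629 0.782 0.007 0.127 0.174]
0.17 84 [0.577 0.635 0.782 0.007 0.138 0.176]
0.18 108 [0.557 0.618 0.645 0.128 0.146 0.181]
0.19 121 [0.518 0.597 0.647 0.133 0.15  0.187]
0.2 134 [0.52  0.58  0.605 0.135 0.162 0.191]
0.21 163 [0.525 0.562 0.653 0.135 0.156 0.191]
0.22 156 [0.527 0.556 0.66  0.134 0.157 0.19 ]
0.23 57 [0.537 0.548 0.653 0.137 0.165 0.181]
0.24 1 [0.544 0.544 0.544 0.159 0.159 0.159]
```

```bash
python3 -m handwheel '[[[-30,-20,-45],0],[[-75,-45,-92],-2],[[-125,-75,-92],-4],[[-175,-107,-92],-6],[[-225,-139,-92],-8],[[-275,-170,-92],-11],[[-325,-202,-92],-11],[[-375,-233,-92],-11],[[-420,-261,-92],-11],[[-450,-279,-92],-11],[[-450,-279,-92],-11]]' -1
cat > look.py <<'E'
import sys,cv2,numpy as np
from rig import status,imaging
n=sys.argv[1];s=status.sense();p,d=imaging.read_camera("wrist")
cv2.imwrite(f"pics/{n}.png",p[:,:,::-1]);np.savez(n+".npz",p=p,d=d,ee_pos=s["ee_pos"],tcp_rot=s["tcp_rot"])
print(s["clock"],np.round(s["ee_pos"],4),np.round(s["tcp_rot"],3).tolist(),s["finger_gap"],np.round(s["force"],2))
E
python3 look.py w1
```

```text
clock: 1.52
ee_pos: [0.5619, 0.157, 0.3304]
tcp_rot: [[-0.975, 0.223, 0.0], [0.223, 0.975, -0.002], [-0.0, -0.002, -1.0]]
force: [0.0, -0.1, -0.5]
finger_gap: 0.0882
gripper_force: 0.0
1.525 [0.5619 0.157  0.3304] [[-0.975, 0.223, 0.0], [0.223, 0.975, -0.002], [-0.0, -0.002, -1.0]] 0.08823863247837418 [ 0.03 -0.08 -0.51]
```

View pics/w1.png

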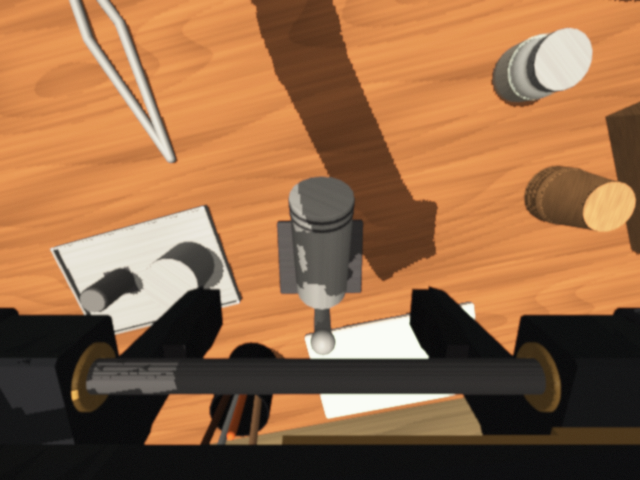

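```bash
python3 - <<'E'
import numpy as np
from scipy.optimize import least_squares
from geo import *
z=np.load("w1.npz");W=world("wrist",z["d"],z);R=z["tcp_rot"];t=z["ee_pos"]
sub=W[175:308,284:360].reshape(-1,3);sub=sub[sub[:,2]>.15]
T=(sub-t)@R   # tool coords
def ax(p): 
    d=np.array([np.cos(p[3])*np.cos(p[2]),np.cos(p[3])*np.sin(p[2]),-np.sin(p[3])]) # toward bottom: +x tool, up=-z
    return np.array([0,p[0],p[1]]),d
Z=np.load("w1.npz")
bot=W[188:212,305:340].reshape(-1,3);bot=(bot-t)@R; print("bottom disc mean tool",np.nanmedian(bot,0)*1e3)
c=(sub-t)@R
def res(p):
    o,d=ax(p);v=c-o;r=np.linalg.norm(v-np.outer(v@d,d),axis=1);a=v@d
    return np.where(a<amax,r-.025,0)
amax=1
p0=[.003,.12,0,.52]
f=least_squares(res,p0,loss="soft_l1",f_scale=.002)
o,d=ax(f.x);v=c-o;a=v@d;amax=np.percentile(a,98)-.008
f=least_squares(res,f.x,loss="soft_l1",f_scale=.002)
o,d=ax(f.x);a=(c-o)@d
print("y0,z0 mm",f.x[:2]*1e3,"yaw,elev deg",np.degrees(f.x[2:]),"rms",np.sqrt(np.mean(f.fun**2)))
print("bottom a",np.percentile(a,[1,90,95,98,99.5])*1e3)
b=o+d*np.percentile(a,97);g=b-.025*d
print("bottom tool",b*1e3,"grasp25 tool",g*1e3,"world bottom",t+R@b, "axis world",R@d)
cm=W[335:350,314:330].reshape(-1,3);print("column top",np.nanmedian(cm,0),"tool",(np.nanmedian(cm,0)-t)@R*1e3)
E
```

```text
bottom disc mean tool [ 29.80087273   4.47944273 111.00959653]
y0,z0 mm [  4.18767082 134.87136848] yaw,elev deg [-0.92656218 30.062324  ] rms 0.0003215001395808828
bottom a [-78.05106471  38.05345297  38.30318679  38.55299443  38.81218227]
bottom tool [ 33.27406742   3.6495303  115.60976888] grasp25 tool [ 11.63987131   3.99941952 128.13331215] world bottom [0.53031068 0.16778581 0.21477837] axis world [-0.84683549  0.17972493  0.50056828]
column top [0.64700293 0.14228423 0.2284839 ] tool [-86.17335005   4.73154142 101.95699872]
```

```bash
python3 -m handwheel '[[[14,4,30],-1],[[14,4,75],-1],[[14,4,115],-1],[[14,4,145.5],-1],[[14,4,145.5],-1]]' -1 && python3 -m handwheel '[[[0,0,0],0],[[0,0,0],0],[[0,0,0],0],[[0,0,0],0],[[0,0,0],0],[[0,0,0],0]]' 1
```

```text
clock: 2.2
ee_pos: [0.5454, 0.1687, 0.1833]
tcp_rot: [[-0.98, 0.197, -0.005], [0.197, 0.98, -0.001], [0.005, -0.002, -1.0]]
force: [-0.2, -0.7, -0.2]
finger_gap: 0.0883
gripper_force: 0.0
clock: 2.95
ee_pos: [0.548, 0.1673, 0.1856]
tcp_rot: [[-0.98, 0.2, 0.0], [0.2, 0.98, 0.0], [-0.0, 0.0, -1.0]]
force: [-1.0, -1.4, 3.8]
finger_gap: 0.0497
gripper_force: 29.9
```

```bash
python3 -m handwheel '[[[-3,0,-5],0],[[-6,0,-10.4],0],[[7,0,-18],0],[[20,0,-25.4],0],[[33,0,-33],0],[[46,0,-40.4],0],[[59,0,-48],0],[[59,0,-48],0],[[59,0,-48],0]]' && python3 look.py w2
```

```text
clock: 4.08
ee_pos: [0.4904, 0.1791, 0.2333]
tcp_rot: [[-0.98, 0.2, 0.001], [0.2, 0.98, -0.0], [-0.001, 0.0, -1.0]]
force: [0.5, 0.1, -2.6]
finger_gap: 0.0492
gripper_force: 30.0
4.075 [0.4904 0.1791 0.2333] [[-0.98, 0.2, 0.001], [0.2, 0.98, -0.0], [-0.001, 0.0, -1.0]] 0.04917472662456697 [ 0.5   0.12 -2.56]
```

View pics/w2.png

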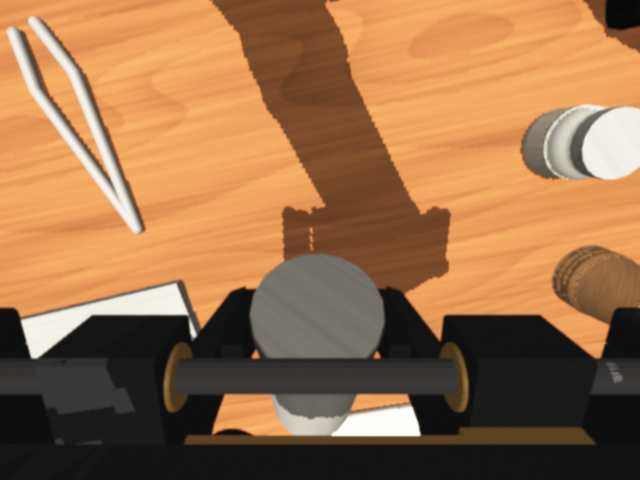

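```bash
cat > tilt.py <<'E'
import sys,numpy as np,cv2
from geo import *
z=np.load(sys.argv[1]+".npz");W=world("wrist",z["d"],z);R=z["tcp_rot"];t=z["ee_pos"]
T=(W-t)@R
m=(T[...,0]>-.0305)&(T[...,0]<.07)&(abs(T[...,1])<.021)&(T[...,2]>-.060)&(T[...,2]<.01)&(z["d"]>.07)
P=T[m]
for _ in range(8):
    c=P.mean(0);n=np.linalg.svd(P-c,full_matrices=False)[2][2];n*=-np.sign(n[2]);r=(P-c)@n
    keep=abs(r)<max(.0008,1.5*r.std());P=P[keep]
print("n",len(P),"centre mm",np.round(c*1e3,1),"normal(tool)",np.round(n,3),"elev deg",round(float(np.degrees(np.arctan2(-n[2],n[0]))),1),"spread mm",np.round(P.min(0)*1e3),np.round(P.max(0)*1e3))
E
python3 tilt.py w2
python3 -m handwheel '[[[-3,-1,-7],0],[[-6.4,-2,-14.2],0],[[-12,-2,-19],0],[[-17,-2,-23],0],[[-23,-2,-26.5],0],[[-29,-2,-30],0],[[-36,-2,-32],0],[[-42,-2,-34.5],0],[[-48,-2,-38],0],[[-54,-2,-41.5],0],[[-54,-2,-41.5],0]]' && python3 look.py w3 && python3 tilt.py w3
```

```text
n 9207 centre mm [ 15.    0.1 -31. ] normal(tool) [ 0.824  0.022 -0.566] elev deg 34.5 spread mm [  4. -21. -47.] [ 29.  21. -10.]
clock: 5.5
ee_pos: [0.5433, 0.1664, 0.2752]
tcp_rot: [[-0.98, 0.2, 0.001], [0.2, 0.98, 0.0], [-0.001, 0.001, -1.0]]
force: [-0.5, 0.4, -2.4]
finger_gap: 0.0492
gripper_force: 30.0
5.5 [0.5433 0.1664 0.2752] [[-0.98, 0.2, 0.001], [0.2, 0.98, 0.0], [-0.001, 0.001, -1.0]] 0.049194126705626964 [-0.47  0.41 -2.37]
n 8051 centre mm [  5.7  -0.2 -39.1] normal(tool) [ 0.351  0.001 -0.937] elev deg 69.5 spread mm [-21. -21. -49.] [ 26.  21. -31.]
```

View pics/w3.png

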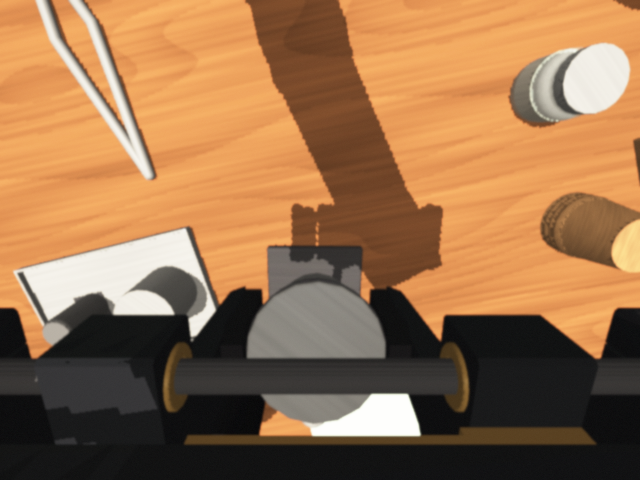

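```bash
python3 -m handwheel '[[[-7,0,-3],0],[[-13.6,0,-6],0],[[-21,0,-7.5],0],[[-29,0,-8.7],0],[[-30,0,-8.7],0],[[-30,0,-8.7],0]]' && python3 look.py w4 && python3 tilt.py w4
```

```text
clock: 6.3
ee_pos: [0.5725, 0.1604, 0.2837]
tcp_rot: [[-0.98, 0.2, 0.001], [0.2, 0.98, 0.0], [-0.001, 0.0, -1.0]]
force: [-1.8, -0.8, -1.1]
finger_gap: 0.0496
gripper_force: 30.0
6.3 [0.5725 0.1604 0.2837] [[-0.98, 0.2, 0.001], [0.2, 0.98, 0.0], [-0.001, 0.0, -1.0]] 0.049627636950137055 [-1.82 -0.79 -1.12]
n 6132 centre mm [ -6.9  -0.3 -41.9] normal(tool) [-0.022 -0.004 -1.   ] elev deg 91.3 spread mm [-30. -21. -43.] [ 16.  21. -41.]
```

```bash
python3 -m handwheel '[[[2,0,-6],0],[[3,0,-30],0],[[3,0,-55],0],[[3,0,-76],0],[[-5,-20,-76],0],[[-20,-60,-76],0],[[-38,-110,-76],0],[[-56,-160,-76],0],[[-75,-210,-76],0],[[-94,-255,-76],0],[[-107,-290,-76],0],[[-107,-290,-76],0]]' && python3 -m handwheel '[[[0,0,0],0],[[0,0,0],0]]' && python3 look.py w5 && python3 tilt.py w5
```

```text
clock: 7.85
ee_pos: [0.6188, -0.1501, 0.3603]
tcp_rot: [[-0.979, 0.206, 0.002], [0.206, 0.979, -0.004], [-0.003, -0.003, -1.0]]
force: [-0.1, 0.7, -2.8]
finger_gap: 0.0501
gripper_force: 30.0
clock: 8.1
ee_pos: [0.6192, -0.1435, 0.3597]
tcp_rot: [[-0.98, 0.198, 0.001], [0.198, 0.98, 0.001], [-0.001, 0.001, -1.0]]
force: [-0.8, 0.3, -2.4]
finger_gap: 0.0498
gripper_force: 30.0
8.1 [ 0.6192 -0.1435  0.3597] [[-0.98, 0.198, 0.001], [0.198, 0.98, 0.001], [-0.001, 0.001, -1.0]] 0.04980100542340698 [-0.78  0.27 -2.44]
n 6532 centre mm [ -5.6  -0.3 -41.8] normal(tool) [ 0.012 -0.003 -1.   ] elev deg 89.3 spread mm [-30. -21. -43.] [ 18.  21. -41.]
```

View pics/w5.png

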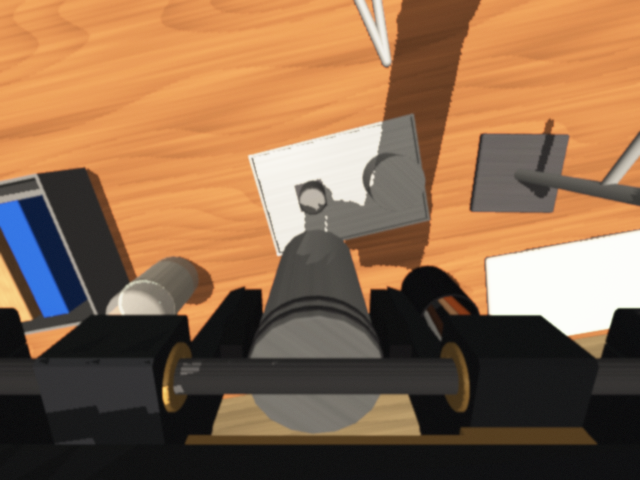

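```bash
cat > rel.py <<'E'
import sys,numpy as np,cv2
from scipy.optimize import least_squares
from geo import *
z=np.load(sys.argv[1]+".npz");W=world("wrist",z["d"],z);R=z["tcp_rot"];t=z["ee_pos"]
T=(W-t)@R
m=(W[...,2]>.071)&(W[...,2]<.088)&(np.hypot(W[...,0]-.619,W[...,1]+.145)<.03)
v,u=np.nonzero(m);print("peg px",len(u),u.mean(),v.mean(),u.min(),u.max(),v.min(),v.max())
(c,r)=cv2.minEnclosingCircle(np.c_[u,v].astype(np.float32));print(c,r)
P=T[m];mid=(P.min(0)+P.max(0))/2
print("peg tool mm mean",np.round(P.mean(0)*1e3,1),"mid",np.round(mid*1e3,1),"extent",np.round(np.ptp(P,axis=0)*1e3,1),"world",np.round(W[m].mean(0),4))
# circle fit on outline of top
con=max(cv2.findContours(m.astype(np.uint8),cv2.RETR_EXTERNAL,cv2.CHAIN_APPROX_NONE)[0],key=len)[:,0]
g=T[con[:,1],con[:,0]]
f=least_squares(lambda p:np.hypot(g[:,0]-p[0],g[:,1]-p[1])-p[2],[*P.mean(0)[:2],.016],loss="soft_l1",f_scale=.001);print("circle",np.round(f.x*1e3,1))
# cup side: near-vertical cylinder
s=(abs(T[...,1])<.024)&(T[...,0]>-.005)&(T[...,0]<.04)&(T[...,2]>.0)&(T[...,2]<.085)
C=T[s]
def res(p):
    x=p[0]+p[2]*C[:,2];y=p[1]+p[3]*C[:,2];return np.hypot(C[:,0]-x,C[:,1]-y)-.025
f=least_squares(res,[0,0,0,0],loss="soft_l1",f_scale=.001)
print("cup n",len(C),"axis at TCP mm",np.round(f.x[:2]*1e3,2),"slope deg x,y",np.round(np.degrees(f.x[2:]),2),"rms mm",np.sqrt(np.mean(f.fun**2))*1e3,"zmax",C[:,2].max()*1e3)
print("mouth at z=78:",np.round((f.x[:2]+f.x[2:]*.078)*1e3,1))
E
python3 rel.py w5
```

```text
peg px 624 311.86378205128204 199.68108974358975 298 326 186 213
(311.9375, 199.75) 14.118046760559082
peg tool mm mean [ -0.4  -5.  282.5] mid [ -0.8  -4.9 283.9] extent [34.2 35.2  9.3] world [ 0.6189 -0.1483  0.0772]
circle [-0.9 -5.  17.1]
cup n 3092 axis at TCP mm [-8.17 -0.28] slope deg x,y [-0.57  0.2 ] rms mm 0.1981981194195945 zmax 77.9732770128593
mouth at z=78: [-8.9 -0. ]
```

```bash
python3 -m handwheel '[[[-12,-2,40],0],[[-24,-4,80],0],[[-37,-5,120],0],[[-37,-5,150],0],[[-37,-5,160],0],[[-37,-5,160],0],[[-37,-5,160],0],[[-37,-5,160],0]]' && python3 look.py w6 && python3 tilt.py w6; python3 rel.py w6
```

```text
clock: 9.15
ee_pos: [0.6549, -0.1576, 0.2009]
tcp_rot: [[-0.98, 0.2, 0.002], [0.2, 0.98, -0.0], [-0.002, 0.0, -1.0]]
force: [-0.4, -0.6, -2.5]
finger_gap: 0.0496
gripper_force: 30.0
9.15 [ 0.6549 -0.1576  0.2009] [[-0.98, 0.2, 0.002], [0.2, 0.98, -0.0], [-0.002, 0.0, -1.0]] 0.04959240249554653 [-0.39 -0.56 -2.49]
n 6562 centre mm [ -5.7  -0.2 -41.8] normal(tool) [ 0.014 -0.004 -1.   ] elev deg 89.2 spread mm [-30. -21. -43.] [ 18.  21. -41.]
peg px 1604 318.53179551122196 187.40960099750623 296 341 165 210
(318.5970764160156, 187.34466552734375) 22.93921661376953
peg tool mm mean [ 37.1   1.9 123.5] mid [ 36.1   1.9 125.3] extent [35.7 35.5  8.8] world [ 0.6192 -0.1483  0.0773]
circle [36.4  1.9 17.3]
cup n 3061 axis at TCP mm [-8.15 -0.28] slope deg x,y [-0.59  0.21] rms mm 0.19658795469357343 zmax 77.99257109409061
mouth at z=78: [-8.9  0. ]
```

View pics/w6.png

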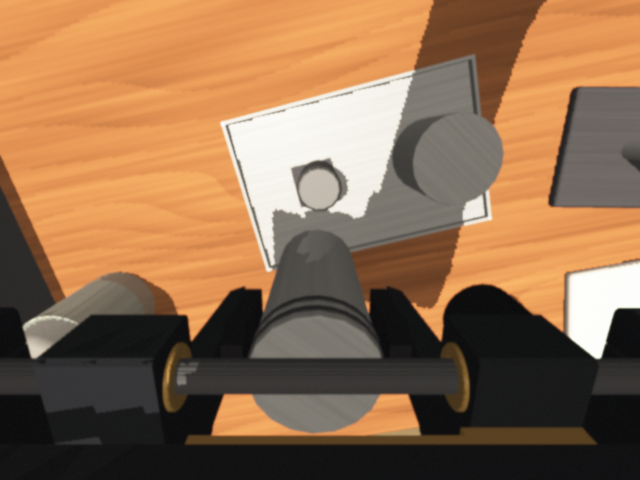

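```bash
python3 -m handwheel '[[[15,1,0],0],[[30,2,0],0],[[45,2,10],0],[[45,2,25],0],[[45,2,25],0],[[45,2,25],0]]' && python3 -m handwheel '[[[0,0,5],0],[[0,0,10],0],[[0,0,15],0],[[0,0,20],0],[[0,0,24],0],[[0,0,24],0],[[0,0,24],0]]'
```

```text
clock: 9.95
ee_pos: [0.6112, -0.1467, 0.1746]
tcp_rot: [[-0.98, 0.2, 0.001], [0.2, 0.98, -0.0], [-0.001, -0.0, -1.0]]
force: [0.6, -0.3, -2.4]
finger_gap: 0.0498
gripper_force: 30.0
clock: 10.82
ee_pos: [0.6106, -0.1465, 0.1506]
tcp_rot: [[-0.98, 0.2, 0.0], [0.2, 0.98, -0.0], [-0.0, 0.0, -1.0]]
force: [-0.0, -0.1, -3.4]
finger_gap: 0.0496
gripper_force: 30.0
```

```bash
python3 -m handwheel '[[[0,0,4],0],[[0,0,8],0],[[0,0,12],0],[[0,0,16],0],[[0,0,20],0],[[0,0,20],0]]' && python3 tilt.py w6 >/dev/null; python3 look.py w7; python3 tilt.py w7
```

```text
clock: 11.58
ee_pos: [0.6102, -0.1464, 0.13]
tcp_rot: [[-0.98, 0.2, -0.001], [0.2, 0.98, 0.0], [0.001, -0.0, -1.0]]
force: [-0.0, -0.3, -2.9]
finger_gap: 0.0496
gripper_force: 30.0
11.575 [ 0.6102 -0.1464  0.13  ] [[-0.98, 0.2, -0.001], [0.2, 0.98, 0.0], [0.001, -0.0, -1.0]] 0.04956850960968287 [-0.04 -0.33 -2.86]
n 6561 centre mm [ -5.4  -0.2 -41.8] normal(tool) [ 0.014 -0.003 -1.   ] elev deg 89.2 spread mm [-30. -21. -43.] [ 18.  21. -41.]
```

Free of contact and 26 mm onto the peg. I'll lower further, stopping just short of the floor.

```bash
python3 -m handwheel '[[[0,0,5],0],[[0,0,10],0],[[0,0,15],0],[[0,0,20],0],[[0,0,25],0],[[0,0,25],0]]' && python3 -m handwheel '[[[0,0,4],0],[[0,0,8],0],[[0,0,12],0],[[0,0,15],0],[[0,0,17],0],[[0,0,17],0],[[0,0,17],0]]'
```

```text
clock: 12.38
ee_pos: [0.6101, -0.1464, 0.1049]
tcp_rot: [[-0.98, 0.2, -0.001], [0.2, 0.98, 0.0], [0.001, -0.0, -1.0]]
force: [-0.2, -0.2, -2.5]
finger_gap: 0.0498
gripper_force: 30.0
clock: 13.25
ee_pos: [0.6106, -0.1465, 0.0886]
tcp_rot: [[-0.98, 0.2, 0.0], [0.2, 0.98, -0.0], [-0.0, -0.0, -1.0]]
force: [-0.1, 0.0, -1.9]
finger_gap: 0.0501
gripper_force: 30.0
```

```bash
python3 -m handwheel '[[[0,0,1],0],[[0,0,2],0],[[0,0,3],0],[[0,0,3],0]]' && python3 -m handwheel '[[[0,0,0.5],0],[[0,0,1],0],[[0,0,1],0]]'
```

```text
clock: 13.75
ee_pos: [0.6104, -0.1464, 0.0853]
tcp_rot: [[-0.98, 0.2, -0.0], [0.2, 0.98, 0.0], [0.0, -0.0, -1.0]]
force: [0.6, -0.2, -3.4]
finger_gap: 0.05
gripper_force: 30.0
clock: 14.12
ee_pos: [0.6104, -0.1465, 0.0844]
tcp_rot: [[-0.98, 0.2, 0.0], [0.2, 0.98, 0.0], [-0.0, 0.0, -1.0]]
force: [0.3, -0.6, -2.5]
finger_gap: 0.0498
gripper_force: 30.0
```

```bash
python3 -m handwheel '[[[0,0,0.5],0],[[0,0,1],0],[[0,0,1],0]]' && python3 -m handwheel '[[[0,0,0.5],0],[[0,0,1],0],[[0,0,1],0],[[0,0,1],0]]'
```

```text
clock: 14.5
ee_pos: [0.6111, -0.1466, 0.084]
tcp_rot: [[-0.98, 0.2, 0.001], [0.2, 0.98, -0.0], [-0.001, 0.0, -1.0]]
force: [0.1, -0.5, 2.4]
finger_gap: 0.0497
gripper_force: 30.0
clock: 15.0
ee_pos: [0.6115, -0.1466, 0.0839]
tcp_rot: [[-0.98, 0.2, 0.002], [0.2, 0.98, -0.0], [-0.002, 0.0, -1.0]]
force: [-1.5, 0.6, 9.6]
finger_gap: 0.0496
gripper_force: 30.0
```

```bash
python3 look.py w8; python3 tilt.py w8; python3 -m handwheel '[[[0,0,-0.7],0],[[0,0,-0.7],0]]' && python3 -m handwheel '[[[0,0,0],0],[[0,0,0],0],[[0,0,0],0],[[0,0,0],0],[[0,0,0],0]]' -0.6; python3 look.py w9; python3 tilt.py w9
```

```text
15.0 [ 0.6115 -0.1466  0.0839] [[-0.98, 0.2, 0.002], [0.2, 0.98, -0.0], [-0.002, 0.0, -1.0]] 0.04957906310705548 [-1.48  0.62  9.57]
n 6397 centre mm [ -6.1  -0.2 -41.9] normal(tool) [ 0.001 -0.    -1.   ] elev deg 90.0 spread mm [-30. -21. -43.] [ 18.  21. -41.]
clock: 15.3
ee_pos: [0.6113, -0.1466, 0.0839]
tcp_rot: [[-0.98, 0.2, 0.002], [0.2, 0.98, -0.0], [-0.002, 0.0, -1.0]]
force: [-0.2, 0.7, 6.7]
finger_gap: 0.0498
gripper_force: 30.0
clock: 15.92
ee_pos: [0.6104, -0.1464, 0.0831]
tcp_rot: [[-0.98, 0.2, -0.0], [0.2, 0.98, 0.0], [0.0, -0.0, -1.0]]
force: [-0.2, -0.1, 0.3]
finger_gap: 0.0703
gripper_force: 0.0
15.925 [ 0.6104 -0.1464  0.0831] [[-0.98, 0.2, -0.0], [0.2, 0.98, 0.0], [0.0, -0.0, -1.0]] 0.07034482872558226 [-0.18 -0.07  0.28]
n 6341 centre mm [ -7.9   0.1 -42.7] normal(tool) [ 0.005 -0.    -1.   ] elev deg 89.7 spread mm [-30. -21. -44.] [ 16.  21. -42.]
```

Seated flat and released at a 70 mm gap. Next I'll rise clear and check.

```bash
python3 -m handwheel '[[[0,0,-10],0],[[0,0,-30],0],[[0,0,-60],0],[[0,0,-100],0],[[0,0,-150],0],[[0,0,-190],0],[[-20,0,-200],0],[[-20,0,-200],0],[[-20,0,-200],0]]' && python3 look.py w10; python3 - <<'E'
import numpy as np
from geo import *
z=np.load("w10.npz");W=world("wrist",z["d"],z)
m=(abs(W[...,2]-.126)<.006)&(np.hypot(W[...,0]-.62,W[...,1]+.147)<.05)
print(m.sum(),W[m].mean(0),np.ptp(W[m],axis=0))
E
```

```text
clock: 17.1
ee_pos: [0.6291, -0.1504, 0.2829]
tcp_rot: [[-0.98, 0.2, -0.001], [0.2, 0.98, 0.0], [0.001, -0.0, -1.0]]
force: [-0.6, 0.5, -0.3]
finger_gap: 0.0704
gripper_force: 0.0
17.1 [ 0.6291 -0.1504  0.2829] [[-0.98, 0.2, -0.001], [0.2, 0.98, 0.0], [0.001, -0.0, -1.0]] 0.07039691457035589 [-0.59  0.46 -0.33]
2462 [ 0.61756234 -0.14800799  0.12559437] [0.04974166 0.05058799 0.0079689 ]
```

View pics/w10.png

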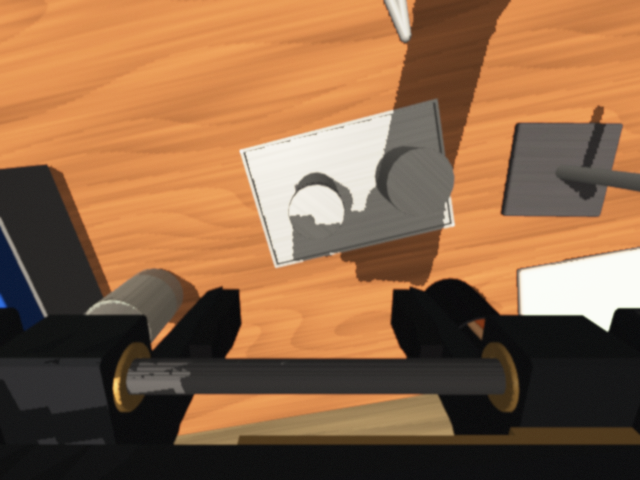

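The cup stands upside down over the peg at (317,210). Its closed end is at z 0.126, which means the rim is flat on the tray floor, and the tumbler at (415,178) is undisturbed.

```bash
python3 -c "from rig import sign_off; print(sign_off())"
```

```text
the job is handed in; nothing more can be done
None
```

The cup is upside down over the tall peg with its rim flat on the tray floor, released, and the job was handed in at about 17 s; the tumbler looked undisturbed, but I did not re-measure the other objects and sign-off returned no verdict.

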